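# Swing out the folding hook and hang the tape roll on it

## Robot

A 6-joint arm with a two-finger parallel gripper is mounted at the origin on a cart in front of the work surface, level with it; the furniture and walls round the work are solid. World frame = base frame: x ahead of the robot, y to its left, z up, the work surface at z = 0. Lengths are in m, angles in rad, forces in N, time in s.
With the tool pointing down it reaches from about 0.325 to 0.775 m from the base axis. Payload 5.5 kg.
Tool frame: the origin (TCP) lies midway between the tips of the shut fingers; the grasp point (between the pads) lies 19 mm behind it; z points along the fingers, y is the direction in which the jaws open and shut (so a half turn about z gives the same grasp; the last joint's range is limited). The gripper opens to 88 mm and grips with 3 to 60 N. Pads are 20 mm wide; open, the fingers measure 115 mm over their backs; the gripper's body (75 mm by 178 mm) begins 61 mm behind the grasp point.
Start: joints at [1.112, 0.091, 1.231, -0, 1.82, -0.057], TCP at [0.235, 0.552, 0.223] pointing down, gripper open.
Joint ranges: [-2.87, 2.87], [-0.86, 2.18], [0.17, 2.46], [-1.51, 4.65], [0.06, 2.69], [-2.65, 2.65]. Speed limits (rad/s): [2.57, 2.57, 3.01, 3.14, 3.14, 3.14].

## Interface

Orientations are given as a unit quaternion [x, y, z, w].
In Python, from station import arm gives the robot as it stands. The module is installed in compiled form; this text tells all that it offers.
- The arm moves only by the tool jog_arm, never from a script. Its argument "increments" is a list of rows, each a list of 7 numbers: the shift along the tool's x, y, z scaled (see below), then the turn, a rotation vector about the tool's x, y, z scaled (see below), then the gripper's target within -1 to 1 (shut at 1, half-way at 0, fully open at -1). In form: [[dx, dy, dz, rx, ry, rz, grip], ...]. A call has 1 to 5 rows; each row is the pose to reach, as a shift and turn from the pose commanded when the call began, along the tool's axes at that moment; what a row does not reach only later rows make up. The controller multiplies each number of a shift by 500 mm and each number of a turn by 0.5 rad. A row lasts 1/10 s, in which the tool goes at most 50 mm and 8.59 degrees, less where a joint would pass 70% of its speed; a pose out of reach is approached as far as the arm can. A call with a number of a shift or a turn outside -1 to 1 is refused whole. A call with a gripper value outside its range is refused whole. The fingers move at their own pace and stop on an object; the grip force is fixed at half the most. Time passes only in rows, so rows that repeat a pose let the fingers close. It gives the time, the measured TCP pose, the force and the opening at its end, in the units of the state.
- arm.get_obs(): the state, without advancing time (a new reading comes with each control period).
- arm.capture(name): name is "scene" or "top"; returns a dict with "color" (384x512x3 uint8, blue, green, red), "mtx" (3x3 intrinsics, pixels), "dist_coeffs" ([k1, k2, p1, p2, k3] as OpenCV has them; the pictures are not rectified), "T" (4x4, takes a point from camera to world coordinates). Camera axes: x right, y up, looking along -z (the intrinsics and any distortion apply to the point x, -y, -z); pixel columns grow to the right and rows downward; lengths in m; the calibration is good to about 2 mm. A picture is of the moment at which its call begins. There is no depth.
- arm.finish_job(): hands the job in, once; it reports no verdict.
Trained networks look in the newest picture that a camera, given by its name, has taken for a name from the list of things; names that differ only in an ending like _2 or _b are one class to them, and where a whole thing is asked for, a point or a joint stands for the part that bears it (a point fixed in the world has none). Each returns a list of dicts, best first, with "score" (0 to 1); they miss things now and then, are a little off and sometimes report something else, mostly with a low value. They report only what shows in the picture. A call takes as long as a camera call. They do not tell look-alikes from the thing itself.
- arm.find_in(name, camera): "extent" ([left, top, right, bottom] in pixels, round what is visible of it).
- arm.cut_out(name, camera): "pixels" (384x512 bool, what is visible of it) and "extent" ([left, top, right, bottom] in pixels, round what is visible of it).
The state is a dict: "time_s": time; "joint_positions": joint angles; "joint_vel": joint speeds; "effort": joint torques, N m; "tcp_pos": TCP position; "eef_rot": TCP orientation; "ft_force": force on the tool from outside, world axes, zero at the start; "torque": the same for the moment, N m; "grip_width": finger opening in m.
Only numpy, scipy, OpenCV 4.12 (cv2) and the standard library are available. Lean on these libraries where they do the work, as an engineer would, in place of code of your own. Each camera call takes 0.05 s, during which the arm holds its last target.

## Task

Swing the folded red-tipped hook on the small upright panel all the way out by pushing it from behind (push, do not grip it), and lean on it against its stop with about 15 N for a second, never more than 22 N. Then take the amber tape roll out of its cradle, hang it on the hook by its bore, lowering it gently until the hook carries it, and let go; leave the solder spool, the small bottle beside the panel and the cutters where they are.

Things in the scene. Friction and masses are not known exactly. Their poses are not given: they have to be found in the camera images.
- hook (a joint): Angle of the folding hook in its hinge, rad: 0 = flat along the panel, 1.571 = fully out, on a hard stop. The hinge leaf is bent by up to 0.08 rad either way, so the stop lies at 1.49 to 1.65 rad from the panel's face: feel for it. The hinge stays where left and takes about 3.5 N to turn 70 mm out. Clockwise from above: folded along panel -y, out along -x. Starts at 0 to 0.25.
- hook_hinge (a point): Point on the hinge axis at the height of the hook bar's centre line, 130 mm above the bench; it has the panel's axes (-x out of the panel's front, towards the robot's side; y to the left seen from the robot; z up).
- hook_seat (a point): Point on top of the hook's bar, 50 mm from the hinge axis, where the roll is to hang; it turns with the hook. -y points along the bar to the tip, x is the side facing the panel when folded (the back), z up. The bar is round, 10 mm thick, dark steel; 90 to 102 mm from the hinge axis a red tip turns up, to 20 mm above the bar's centre line.
- notch (a point): Middle of the finger notch in the panel (front face, bar height), behind the outer part of the folded hook. The notch goes right through the sheet, is 70 mm wide (35 to 105 mm from the hinge axis) and reaches from 35 mm below the bar's centre line up through the top edge.
- panel: Grey upright panel, fixed; origin at the middle of its foot's underside, on the bench; axes as hook_hinge. Foot 130 x 220 x 10 mm; sheet 200 mm wide, 150 mm high, 10 mm thick, its front face 12 mm behind the hinge axis.
- roll_center (a point): Centre of the amber tape roll: outer diameter 100 mm, bore 74 mm (rim wall 12 mm), 12 mm thick, 40 to 70 g. Its z axis is its axle, level: it stands on edge, loose, in a fixed grey cradle (base 110 x 60 mm, cheeks 48 mm high beside the roll), its centre 60 mm above the bench, so that its upper 62 mm stand free. Hung up, its centre lies about 37 mm below the bar's top.
- spool: White solder spool, 56 mm across, 36 mm high, origin at the centre of its underside. Bystander.
- flux: Small amber bottle with a white cap, 36 mm across, 92 mm high, origin at the centre of its underside. Bystander.
- snips: Cutters with red grips, 45 x 120 x 12 mm, lying flat, origin at the centre of its underside. Bystander.
Not all that is in view belongs to the job. Of the things that look like the part that bears roll_center, the smaller one is meant.

How it is judged:
On the way:
1. the hook is all the way out and the fingers lean on it against its stop with more than 10 N for 0.4 s (value of joint hook above 1.53 rad and contact force between the fingers and hook above 10 N), for 0.4 s.
At the end, for the whole second after the job is handed in: The hook is still swung out (joint above 1.48), the amber roll hangs freely from its bar by the bore (its centre 30 to 42 mm below the bar's top, between the hinge and the red tip), at rest and released (value of joint hook above 1.48 rad and contact force between roll and hook above 0.15 N and y of roll_center in the frame of hook_seat between -0.04 and 0.042 m and z of roll_center in the frame of hook_seat between -0.042 and -0.03 m and linear speed of roll below 0.03 m/s and contact force between the fingers and roll below 0.05 N); the robot touches nothing.
It fails at once if the fingers push or squeeze the hook with more than 22 N (contact force between the fingers and hook above 22 N).
It fails at once if the roll is forced onto the hook with more than 20 N (contact force between roll and hook above 20 N).
It fails at once if the spool, bottle or cutters are moved more than 30 mm (distance of any of spool, flux, snips from where it was at the start of the episode above 0.03 m).
It also fails if it takes over 72 s, if anything falls off the work surface, if the arm or the gripper's body presses on something with over 40 N, if the wrist force passes 120 N, or if a joint passes its speed limit or range.

## Working session

There is one attempt and no reset: what is moved stays moved. The work goes in short steps, Python scripts to look and compute and a tool call to move; the robot and the scene stay as the last step left them, time stands still between calls to the robot, and variables do not carry over. Pictures are saved under pics/ and viewed, and the job is handed in when it is done.

Besides the shell and the picture viewer there is one more tool, called after "Request:" by a JSON object that holds its "name" and its "arguments", one argument or row to a line. jog_arm: Moves the arm, as the interface text tells. Shifts and turns lie within -1 to 1; 1 stands for 500 mm of shift or 0.5 rad of turn. Its arguments: {"type":"object","properties":{"increments":{"type":"array","items":{"type":"array","items":{"type":"number"}}}},"required":["increments"]}

```bash
mkdir -p pics
python3 - <<'E'
from station import arm
import cv2,numpy as np
o=arm.get_obs()
for k,v in o.items(): print(k,np.round(v,4))
for n in("scene","top"):
    c=arm.capture(n); cv2.imwrite(f"pics/{n}0.png",c["color"])
    print(n,c["mtx"],c["dist_coeffs"],np.round(c["T"],4))
    for t in("hook","panel","roll_center","spool","flux","snips"):
        try: print(t,[(round(d["score"],2),np.round(d["extent"]).astype(int).tolist()) for d in arm.find_in(t,n)])
        except Exception as e: print(t,e)
E
```

```text
time_s 0.0
joint_positions [ 1.1123  0.0919  1.2319  0.      1.8198 -0.0567]
joint_vel [0.0009 0.001  0.0008 0.0006 0.0011 0.0001]
effort [ 9.00000e-04 -4.46446e+01 -4.06450e+01  6.99000e-02  2.93000e-02
 -2.00000e-04]
tcp_pos [0.2345 0.5519 0.2215]
eef_rot [ 1.996e-01  9.799e-01 -9.000e-04 -3.000e-04]
ft_force [-0.1503  0.5306  0.0298]
torque [-0.0354  0.0086 -0.0133]
grip_width 0.0878
scene [[499.31213337   0.         268.25881823]
 [  0.         499.31213337 191.63268919]
 [  0.           0.           1.        ]] [-0.02772648  0.          0.          0.          0.        ] [[ 0.4658  0.499  -0.7307 -0.4328]
 [-0.8848  0.2548 -0.3901 -0.7351]
 [-0.0085  0.8283  0.5602  0.8395]
 [ 0.      0.      0.      1.    ]]
hook [(0.54, [241, 154, 276, 167])]
panel [(0.59, [221, 145, 305, 213]), (0.23, [171, 199, 194, 221])]
roll_center [(0.96, [347, 236, 400, 276]), (0.58, [290, 197, 316, 234])]
spool [(0.82, [170, 201, 196, 218])]
flux [(0.71, [188, 151, 202, 174])]
snips []
top [[433.41710309   0.         265.32356045]
 [  0.         433.41710309 188.1374319 ]
 [  0.           0.           1.        ]] [-0.06571842  0.          0.          0.          0.        ] [[-0.0095  0.9869 -0.1609  0.369 ]
 [-0.9998 -0.0066  0.0181 -0.1951]
 [ 0.0168  0.161   0.9868  1.2941]
 [ 0.      0.      0.      1.    ]]
hook []
panel [(0.91, [204, 150, 279, 200])]
roll_center [(0.84, [286, 196, 325, 216]), (0.66, [345, 186, 390, 228])]
spool [(0.68, [176, 224, 200, 242])]
flux [(0.51, [154, 159, 170, 175])]
snips [(0.88, [221, 240, 260, 254])]
```

Run:
```python
import cv2
a=cv2.imread("pics/scene0.png");b=cv2.imread("pics/top0.png")
cv2.imwrite("pics/s1.png",cv2.resize(a[120:300,150:420],None,fx=2.9,fy=2.9,interpolation=cv2.INTER_CUBIC))
cv2.imwrite("pics/t1.png",cv2.resize(b[130:270,140:400],None,fx=3,fy=3,interpolation=cv2.INTER_CUBIC))
```

```text
(no output)
```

View pics/s1.png

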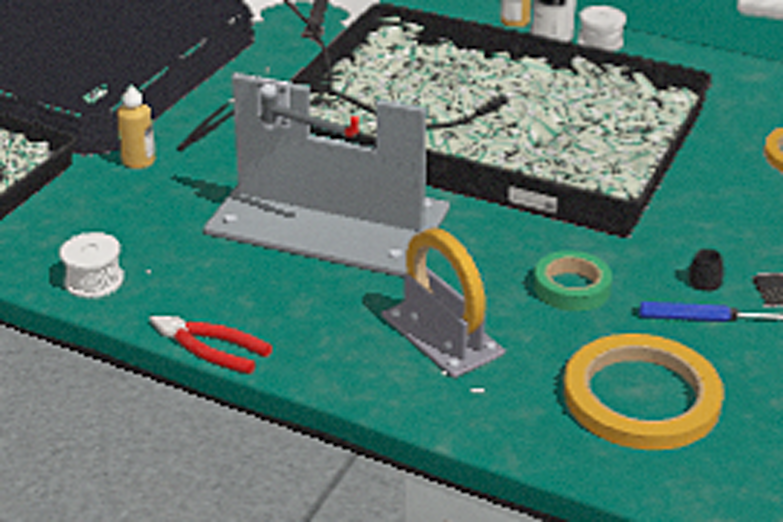

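View pics/t1.png

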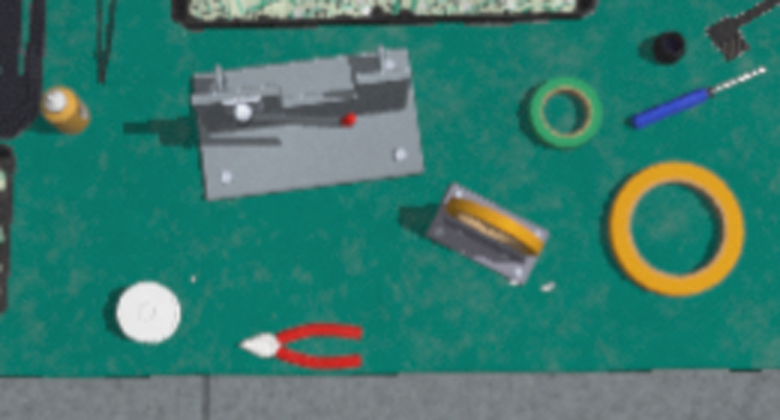

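View pics/scene0.png

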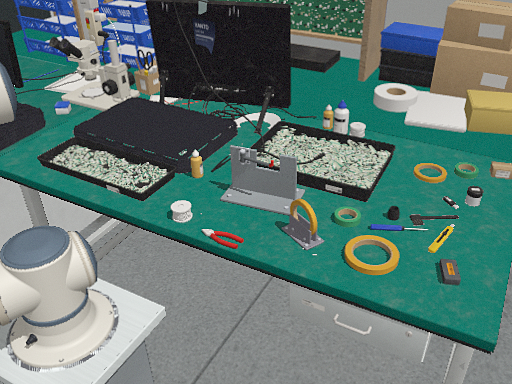

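View pics/top0.png

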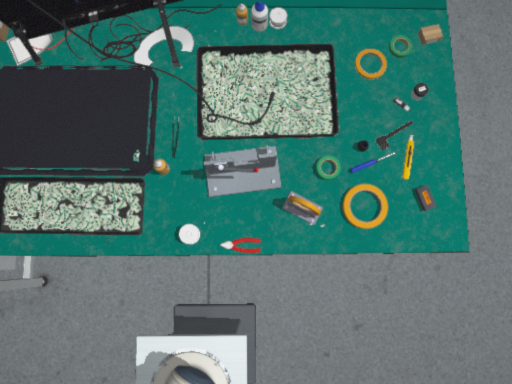

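The meant roll is the amber one in the cradle at scene (303,215), top (303,206). The amber roll at scene (372,255) is larger and lies flat, and another flat one is at (430,172), so neither fits. I'll enlarge to get points for the pose fits.

```bash
cat > h.py <<'E'
import cv2,numpy as np
def crop(src,dst,x0,y0,x1,y1,f):
    a=cv2.imread(src)[y0:y1,x0:x1]
    a=cv2.resize(a,None,fx=f,fy=f,interpolation=cv2.INTER_CUBIC)
    for i in range(x0,x1):
        if i%10==0:
            cv2.line(a,(int((i-x0+.5)*f),0),(int((i-x0+.5)*f),6),(0,0,255),1); cv2.putText(a,str(i),(int((i-x0+.5)*f)-10,16),0,.35,(0,0,255),1)
    for i in range(y0,y1):
        if i%10==0:
            cv2.line(a,(0,int((i-y0+.5)*f)),(6,int((i-y0+.5)*f)),(0,0,255),1); cv2.putText(a,str(i),(8,int((i-y0+.5)*f)+4),0,.35,(0,0,255),1)
    cv2.imwrite(dst,a)
E
python3 - <<'E'
from h import *
crop("pics/top0.png","pics/t2.png",196,140,286,202,8)
crop("pics/scene0.png","pics/s2.png",215,138,311,218,8-.5)
crop("pics/top0.png","pics/t3.png",275,185,335,230,12)
crop("pics/scene0.png","pics/s3.png",270,190,335,255,9)
E
```

```text
(no output)
```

View pics/t2.png

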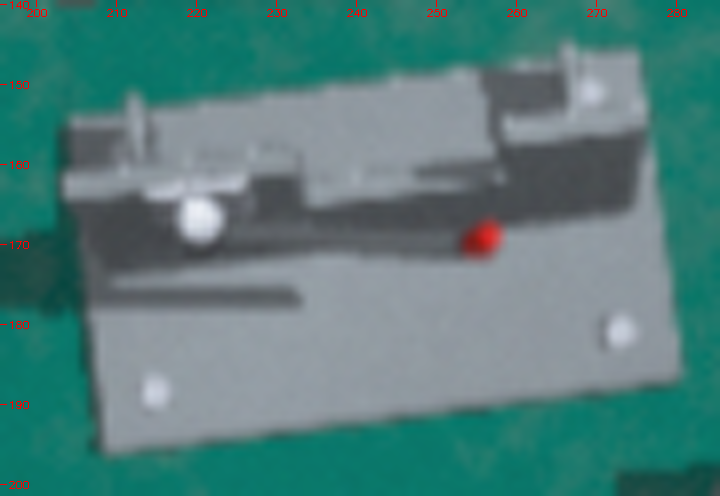

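View pics/s2.png

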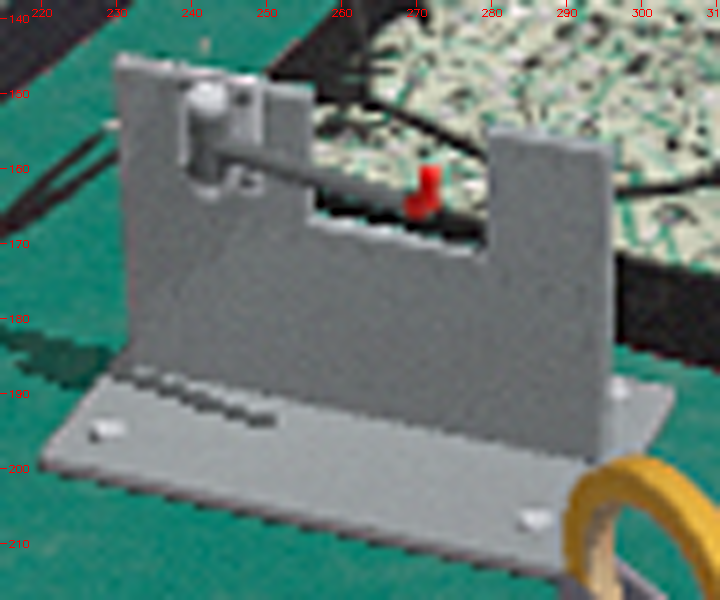

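View pics/t3.png

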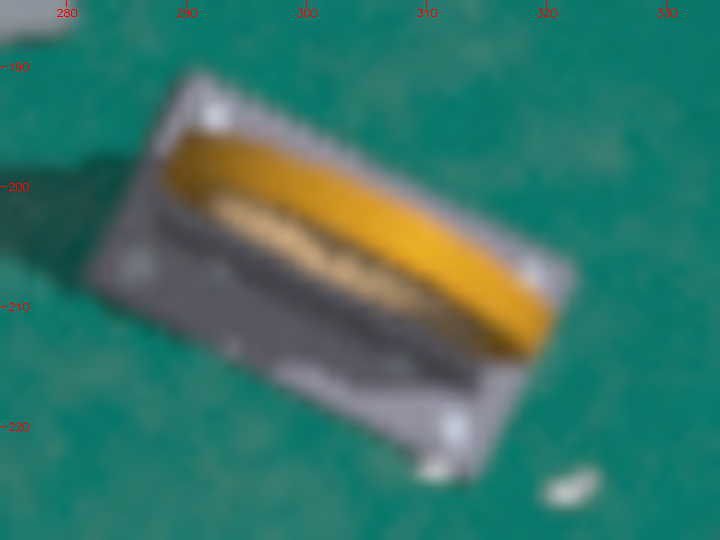

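View pics/s3.png

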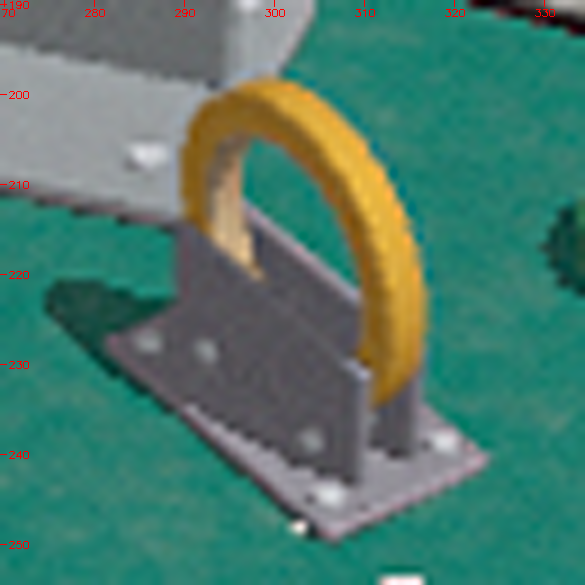

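```bash
cat >> h.py <<'E'
import pickle
def proj(cam,P):
    P=np.atleast_2d(P); T=cam["T"]; q=(P-T[:3,3])@T[:3,:3]; q=q*[1,-1,-1]
    return cv2.projectPoints(q,np.zeros(3),np.zeros(3),np.array(cam["mtx"],float),np.array(cam["dist_coeffs"],float))[0][:,0]
def Rz(a): c,s=np.cos(a),np.sin(a); return np.array([[c,-s,0],[s,c,0],[0,0,1]])
E
cat > fit.py <<'E'
from h import *
from station import arm
from scipy.optimize import least_squares
C={n:{k:v for k,v in arm.capture(n).items()} for n in("scene","top")}
pickle.dump(C,open("cams.pkl","wb"))
S,T=C["scene"],C["top"]
def model(p):
    x,y,a,sx,sy,zt,hy,th=p; L=[]
    W=lambda q: np.array([x,y,0])+Rz(a)@np.array(q)
    f=lambda c,q,u,n:L.append((n,proj(c,W(q))[0]-u))
    for q,u in [((.065,.11,.01),(203.7,154)),((.065,-.11,.01),(275.3,145.7)),((-.065,-.11,.01),(280.6,187)),((-.065,.11,.01),(208.3,196))]: f(T,q,u,"Tfoot")
    f(S,(-.065,.11,.01),(219.7,198.3),"Sfoot"); f(S,(.065,-.11,.01),(304.5,189),"Sfoot")
    for q,u in [((sx,sy+.1,zt),(230.3,146.3)),((sx,sy-.1,zt),(295.8,158.3)),((sx,sy-.1,.01),(294,199)),((sx,hy-.035,.095),(256,167.3)),((sx,hy-.105,.095),(279.3,172)),((sx,hy-.035,zt),(255.8,150.5)),((sx,hy-.105,zt),(279.7,156))]: f(S,q,u,"Ssheet")
    for q,u in [((sx,sy+.1,zt),(203.5,164.3)),((sx,sy-.1,zt),(276,156))]: f(T,q,u,"Tsheet")
    h=np.array([sx-.012,hy,0]); d=np.array([-np.sin(th),-np.cos(th),0])
    f(S,h+d*.096+[0,0,.145],(271.3,162),"Stip"); f(T,h+d*.096+[0,0,.145],(255.5,169),"Ttip")
    f(S,h+[0,0,.13],(242,158),"Shinge"); f(T,h+[0,0,.155],(220,167),"Thinge")
    return L
r=least_squares(lambda p:np.concatenate([v for _,v in model(p)]),[.4,-.1,.1,.02,0,.15,.06,.1],loss="soft_l1")
p=r.x; print("panel",np.round(p,4))
for n,v in model(p): print(n,np.round(v,1),end="; ")
x,y,a,sx,sy,zt,hy,th=p
W=lambda q: np.array([x,y,0])+Rz(a)@np.array(q)
print("\nhinge",W((sx-.012,hy,.13)),"yaw",a)
def m2(p):
    x,y,a,zb=p;L=[]
    W=lambda q: np.array([x,y,0])+Rz(a)@np.array(q)
    for c,q,u in [(T,(-.055,.03,zb),(290.5,190.3)),(T,(.055,.03,zb),(322.3,206.5)),(T,(.055,-.03,zb),(314,224.3)),(T,(-.055,-.03,zb),(281.8,208)),(S,(-.055,-.03,zb),(281.7,227.3)),(S,(.055,-.03,zb),(306.3,249)),(S,(.055,.03,zb),(323.7,240.3))]: L.append(proj(c,W(q))[0]-u)
    return L
r=least_squares(lambda p:np.concatenate(m2(p)),[.35,-.25,-2,.005])
r=least_squares(lambda p:np.concatenate(m2(p)),[.35,-.25,-2.05,.005]) if r.cost>50 else r
print("cradle",r.x,r.cost); print(np.round(m2(r.x),1).tolist())
# other fits
from h import *
for z,u,nm in((.06,(303,206),"roll"),):pass
c=r.x
for cn in("scene","top"):
    img=C[cn]["color"].copy()
    big=cv2.resize(img,None,fx=6,fy=6,interpolation=cv2.INTER_CUBIC)
    D=lambda P,col:cv2.polylines(big,[np.int32((proj(C[cn],P)+.5)*6)],False,col,1,cv2.LINE_AA)
    t=np.linspace(0,2*np.pi,60)
    for s in(-.006,.006):
      for R in(.05,.037):
        Q=np.c_[R*np.cos(t),0*t+s,.06+R*np.sin(t)]
        D(Q@Rz(c[2]).T+[c[0],c[1],0],(255,0,255))
    h=np.array([sx-.012,hy,0]); d=np.array([-np.sin(th),-np.cos(th),0])
    D(np.array([W(h+[0,0,.13]),W(h+d*.096+[0,0,.13]),W(h+d*.096+[0,0,.15])]),(255,255,0))
    D(np.array([W(q) for q in [(sx,sy+.1,.01),(sx,sy+.1,zt),(sx,hy-.035,zt),(sx,hy-.035,.095),(sx,hy-.105,.095),(sx,hy-.105,zt),(sx,sy-.1,zt),(sx,sy-.1,.01),(sx,sy+.1,.01)]]),(0,255,255))
    x0,y0=(215,138) if cn=="scene" else (198,138)
    cv2.imwrite(f"pics/ov_{cn}.png",big[y0*6:y0*6+(600),x0*6:x0*6+ (780)])
E
python3 fit.py
```

```text
panel [ 6.327e-01 -1.484e-01  1.180e-01  4.000e-04  1.000e-03  1.495e-01
  5.510e-02  1.903e-01]
Tfoot [-0.3  0.1]; Tfoot [-0.1 -0.2]; Tfoot [0.2 0.1]; Tfoot [-0.4  0.1]; Sfoot [-0.1 -0.2]; Sfoot [0.7 0.3]; Ssheet [-1. -0.]; Ssheet [0.1 0.2]; Ssheet [0.8 1.3]; Ssheet [0.  0.4]; Ssheet [-0.3  0.2]; Ssheet [-0.2  0.6]; Ssheet [-0.7 -0.6]; Tsheet [-0.7  0.2]; Tsheet [ 0.3 -0.4]; Stip [ 0.3 -0.7]; Ttip [0.3 0.4]; Shinge [ 0.7 -1. ]; Thinge [ 0.1 -0.6]; 
hinge [ 0.61466497 -0.09512517  0.13      ] yaw 0.11799797525912689
cradle [ 0.52014974 -0.32807235 -2.05633559  0.00575095] 1.1186781792286733
[[-0.4, -0.2], [0.5, 0.3], [-0.0, 0.3], [-0.7, -0.3], [-0.5, -0.1], [0.1, 0.1], [0.9, 0.1]]
```

View pics/ov_scene.png

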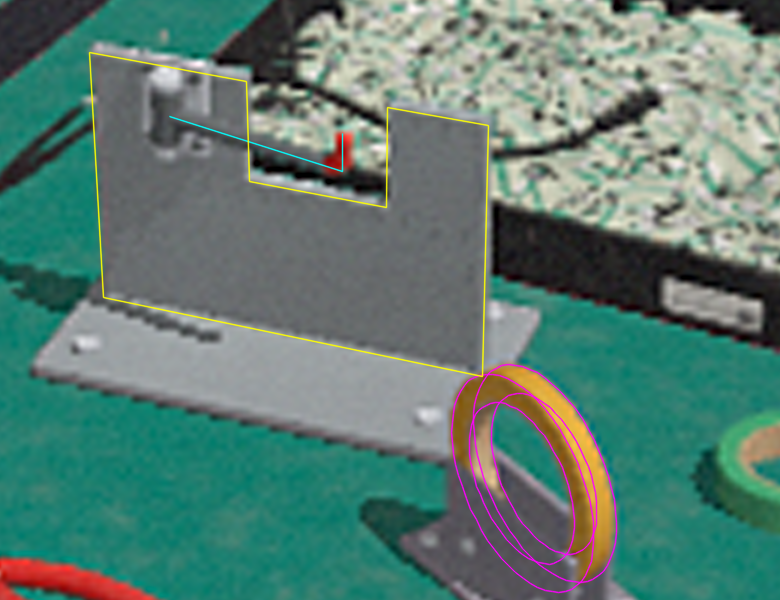

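View pics/ov_top.png

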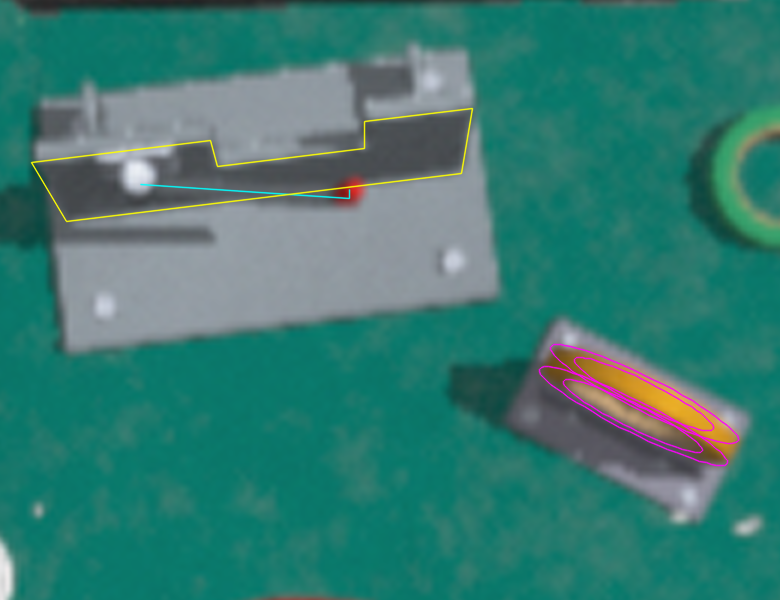

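```bash
cat >> h.py <<'E'
from scipy.spatial.transform import Rotation as Ro
PX,PY,A,SX,HY=.6327,-.1484,.118,.0004,.0551
HINGE=np.array([.6147,-.0951,.13])
def pan(v): return HINGE+Rz(A)@np.array([v[0],v[1],0.])  # offset from hinge in panel axes
def Rt(yaw): # tool down with x at yaw
    x=np.array([np.cos(yaw),np.sin(yaw),0]); z=np.array([0,0,-1.]); return np.c_[x,np.cross(z,x),z]
def inc(o,pos,yaw):
    R=Ro.from_quat(o["eef_rot"]).as_matrix()
    d=R.T@(np.array(pos)-o["tcp_pos"])/.5
    r=Ro.from_matrix(R.T@Rt(yaw)).as_rotvec()/.5
    return np.round(np.r_[d,r],4).tolist()
def st():
    from station import arm
    o=arm.get_obs(); R=Ro.from_quat(o["eef_rot"]).as_matrix()
    print("t",np.round(o["time_s"],2),"tcp",np.round(o["tcp_pos"],4),"yaw",round(float(np.arctan2(R[1,0],R[0,0])),4),"tilt",np.round(R[:2,2],4),"F",np.round(o["ft_force"],2),"w",round(float(o["grip_width"]),4),"q",np.round(o["joint_positions"],2))
    return o
def hookpose(th,r,back,z):  # finger centre back mm behind bar axis
    d=np.array([-np.sin(th),-np.cos(th)]); n=np.array([np.cos(th),-np.sin(th)])
    p=pan(d*r+n*back); p[2]=z; return p,np.pi+A-th
E
python3 - <<'E'
from h import *
o=st()
p,y=hookpose(.19,.068,.026,.20); print(p,y,inc(o,p,y))
E
```

```text
t 0.8 tcp [0.2347 0.5522 0.2227] yaw 2.7398 tilt [0.     0.0001] F [-0.21 -0.44  0.46] w 0.088 q [ 1.11  0.09  1.23  0.    1.82 -0.06]
[ 0.63574087 -0.1647942   0.2       ] 3.069592653589793 [-1.2991, -1.0061, 0.0453, 0.0001, 0.0, -0.6596]
```

Request:
{"name": "jog_arm", "arguments": {
  "increments": [
    [-0.65,-0.5,0.01,0,0,0,1],
    [-0.65,-0.5,0.01,0,0,0,1],
    [-0.65,-0.5,0.01,0,0,0,1],
    [-0.65,-0.5,0.01,0,0,0,1],
    [-0.65,-0.5,0.01,0,0,0,1]
  ]
}}

```text
time_s: 1.3
tcp_pos: [0.3579, 0.3327, 0.2197]
eef_rot: [0.199, 0.98, 0.0, 0.0]
ft_force: [0.8, 0.7, 0.3]
grip_width: 0.0516
```

Request:
{"name": "jog_arm", "arguments": {
  "increments": [
    [-0.65,-0.5,0.01,0,0,0,1],
    [-0.65,-0.5,0.01,0,0,0,1],
    [-0.65,-0.5,0.01,0,0,0,1],
    [-0.65,-0.5,0.01,0,0,0,1],
    [-0.65,-0.5,0.01,0,0,0,1]
  ]
}}

```text
time_s: 1.8
tcp_pos: [0.4808, 0.1147, 0.2169]
eef_rot: [0.2, 0.98, 0.0, 0.0]
ft_force: [0.7, 0.5, -0.9]
grip_width: 0.0113
```

Run:
```python
from h import *
o=st()
p,y=hookpose(.19,.068,.026,.20); print(p,y,inc(o,p,y))
```

```text
t 1.8 tcp [0.4808 0.1147 0.2169] yaw 2.7398 tilt [0.0009 0.0003] F [ 0.69  0.52 -0.88] w 0.0113 q [ 0.17 -0.2   1.52  0.    1.82 -1.  ]
[ 0.63574087 -0.1647942   0.2       ] 3.069592653589793 [-0.5038, -0.3934, 0.0338, 0.001, 0.0017, -0.6596]
```

Request:
{"name": "jog_arm", "arguments": {
  "increments": [
    [-0.504,-0.393,0.034,0,0,-0.66,1],
    [-0.504,-0.393,0.034,0,0,-0.66,1],
    [-0.504,-0.393,0.034,0,0,-0.66,1],
    [-0.504,-0.393,0.034,0,0,-0.66,1],
    [-0.504,-0.393,0.034,0,0,-0.66,1]
  ]
}}

```text
time_s: 2.3
tcp_pos: [0.5981, -0.0963, 0.2038]
eef_rot: [0.036, 0.999, 0.0, 0.0]
ft_force: [0.7, 0.1, 0.6]
grip_width: 0.0004
```

Run:
```python
from h import *
o=st()
p,y=hookpose(.19,.068,.026,.20); print(p,y,inc(o,p,y))
```

```text
t 2.3 tcp [ 0.5981 -0.0963  0.2038] yaw 3.0698 tilt [0.0006 0.    ] F [0.66 0.14 0.61] w 0.0004 q [-0.22  0.1   1.25  0.    1.79 -1.71]
[ 0.63574087 -0.1647942   0.2       ] 3.069592653589793 [-0.0849, -0.1313, 0.0076, 0.0002, 0.0012, 0.0004]
```

Request:
{"name": "jog_arm", "arguments": {
  "increments": [
    [-0.08,-0.13,0.008,0,0,0,1],
    [-0.08,-0.13,0.008,0,0,0,1],
    [-0.08,-0.13,0.008,0,0,0,1],
    [-0.08,-0.13,0.008,0,0,0,1]
  ]
}}

```text
time_s: 2.7
tcp_pos: [0.6325, -0.1621, 0.1992]
eef_rot: [0.036, 0.999, 0.0, -0.001]
ft_force: [0.4, 0.8, -0.6]
grip_width: 0.0006
```

Run:
```python
from h import *
from station import arm
o=st()
p,y=hookpose(.19,.068,.026,.20); print(p,y,inc(o,p,y))
for n in("scene","top"):
    cv2.imwrite(f"pics/{n}1.png",arm.capture(n)["color"])
crop("pics/scene1.png","pics/s4.png",200,70,320,220,4)
```

```text
t 2.7 tcp [ 0.6325 -0.1621  0.1992] yaw 3.0689 tilt [-0.001   0.0008] F [ 0.37  0.81 -0.62] w 0.0006 q [-0.3   0.23  1.11  0.    1.79 -1.8 ]
[ 0.63574087 -0.1647942   0.2       ] 3.069592653589793 [-0.0068, -0.0048, -0.0017, 0.0015, -0.0021, -0.0014]
```

View pics/s4.png

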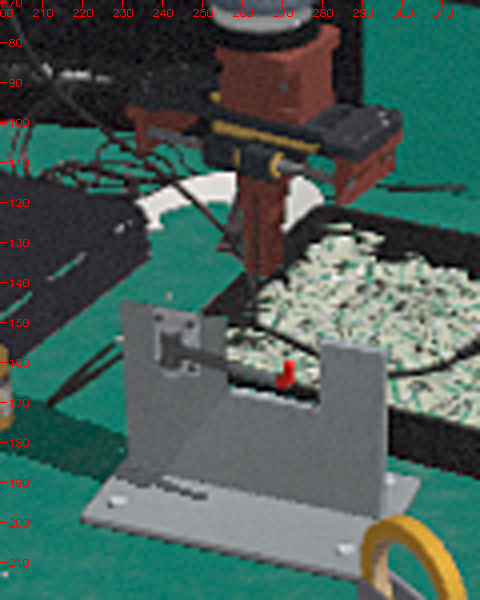

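The fingers are above the notch, with tips at scene (265,137). Now a small correction and down.

Request:
{"name": "jog_arm", "arguments": {
  "increments": [
    [-0.007,-0.005,0,0,0,0,1],
    [-0.007,-0.005,0.06,0,0,0,1],
    [-0.007,-0.005,0.12,0,0,0,1],
    [-0.007,-0.005,0.18,0,0,0,1],
    [-0.007,-0.005,0.18,0,0,0,1]
  ]
}}

```text
time_s: 3.3
tcp_pos: [0.6336, -0.1631, 0.1045]
eef_rot: [0.035, 0.999, 0.001, -0.004]
ft_force: [0.5, -0.1, -0.8]
grip_width: 0.001
```

Run:
```python
from h import *
from station import arm
o=st()
p,y=hookpose(.19,.068,.026,.108); print(p,y,inc(o,p,y))
for n in("scene","top"):
    cv2.imwrite(f"pics/{n}2.png",arm.capture(n)["color"])
crop("pics/scene2.png","pics/s5.png",210,90,310,220,4.5)
```

```text
t 3.3 tcp [ 0.6336 -0.1631  0.1045] yaw 3.0711 tilt [-0.008   0.0025] F [ 0.55 -0.12 -0.84] w 0.001 q [-0.3   0.25  1.26  0.    1.64 -1.8 ]
[ 0.63574087 -0.1647942   0.108     ] 3.069592653589793 [-0.0045, -0.0031, -0.007, 0.0039, -0.0163, 0.003]
```

View pics/s5.png

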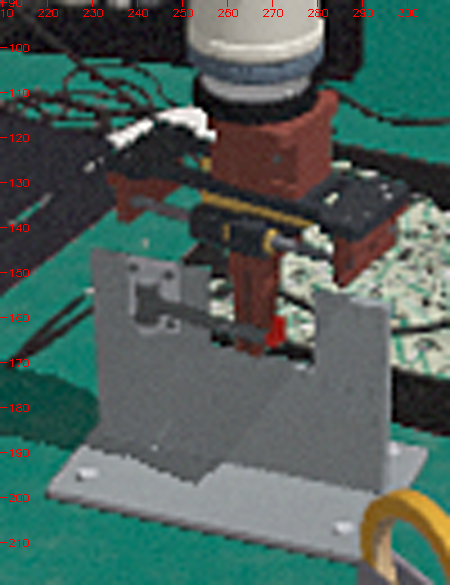

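```bash
cat >> h.py <<'E'
def rows(ths,r=.068,back=.015,z=.107,base=None):
    from station import arm
    o=st() if base is None else base
    for t in ths:
        p,y=hookpose(t,r,back,z); print(t,np.round(inc(o,p,y),3).tolist())
E
python3 - <<'E'
from h import *
rows([.1,.2,.28,.36,.44])
E
```

```text
t 3.4 tcp [ 0.6358 -0.164   0.1103] yaw 3.0708 tilt [-0.0004  0.0001] F [-0.02 -0.28  0.51] w 0.0003 q [-0.3   0.25  1.25 -0.    1.64 -1.8 ]
0.1 [0.01, 0.002, 0.007, 0.0, -0.001, -0.178]
0.2 [0.024, -0.002, 0.007, 0.0, -0.001, 0.022]
0.28 [0.034, -0.004, 0.007, 0.0, -0.001, 0.182]
0.36 [0.046, -0.005, 0.007, 0.0, -0.001, 0.342]
0.44 [0.057, -0.005, 0.007, 0.0, -0.001, 0.502]
```

Request:
{"name": "jog_arm", "arguments": {
  "increments": [
    [0.012,0,0.004,0,0,0,1],
    [0.024,-0.002,0.004,0,0,0.02,1],
    [0.034,-0.004,0.004,0,0,0.18,1],
    [0.046,-0.005,0.004,0,0,0.34,1],
    [0.057,-0.005,0.004,0,0,0.5,1]
  ]
}}

```text
time_s: 3.9
tcp_pos: [0.6084, -0.1655, 0.1101]
eef_rot: [0.162, 0.987, -0.0, 0.003]
ft_force: [3.4, -0.6, -0.0]
grip_width: 0.0004
```

Run:
```python
from h import *
rows([.44,.52,.60,.68,.76,.84])
```

```text
t 3.9 tcp [ 0.6084 -0.1655  0.1101] yaw 2.8161 tilt [ 0.0053 -0.0013] F [ 3.4  -0.63 -0.03] w 0.0004 q [-0.32  0.17  1.34  0.    1.62 -1.57]
0.44 [0.003, 0.002, 0.006, 0.001, 0.011, -0.007]
0.52 [0.014, -0.0, 0.006, 0.001, 0.011, 0.153]
0.6 [0.025, -0.002, 0.006, 0.002, 0.011, 0.313]
0.68 [0.036, -0.002, 0.006, 0.002, 0.011, 0.473]
0.76 [0.047, -0.001, 0.006, 0.003, 0.011, 0.633]
0.84 [0.058, 0.0, 0.006, 0.003, 0.01, 0.793]
```

Request:
{"name": "jog_arm", "arguments": {
  "increments": [
    [0.014,0,0.003,0,0,0.15,1],
    [0.025,-0.002,0.003,0,0,0.31,1],
    [0.036,-0.002,0.003,0,0,0.47,1],
    [0.047,-0.001,0.003,0,0,0.63,1],
    [0.058,0,0.003,0,0,0.79,1]
  ]
}}

```text
time_s: 4.4
tcp_pos: [0.5812, -0.1569, 0.1092]
eef_rot: [0.353, 0.936, 0.0, 0.003]
ft_force: [4.2, -0.9, 1.2]
grip_width: 0.0003
```

Run:
```python
from h import *
rows([.92,1.,1.08,1.16,1.24])
```

```text
t 4.4 tcp [ 0.5812 -0.1569  0.1092] yaw 2.4205 tilt [ 0.0065 -0.0024] F [ 4.23 -0.92  1.15] w 0.0003 q [-0.32  0.1   1.43 -0.    1.61 -1.17]
0.92 [0.012, -0.001, 0.004, 0.006, 0.013, 0.162]
1.0 [0.023, -0.002, 0.004, 0.006, 0.012, 0.322]
1.08 [0.035, -0.002, 0.004, 0.007, 0.012, 0.482]
1.16 [0.046, -0.002, 0.004, 0.007, 0.012, 0.642]
1.24 [0.057, 0.0, 0.004, 0.008, 0.012, 0.802]
```

Request:
{"name": "jog_arm", "arguments": {
  "increments": [
    [0.012,-0.001,0.002,0,0,0.16,1],
    [0.023,-0.002,0.002,0,0,0.32,1],
    [0.034,-0.002,0.002,0,0,0.48,1],
    [0.045,-0.002,0.002,0,0,0.64,1],
    [0.056,0,0.002,0,0,0.8,1]
  ]
}}

```text
time_s: 4.9
tcp_pos: [0.5601, -0.1389, 0.1084]
eef_rot: [0.532, 0.847, 0.0, 0.004]
ft_force: [4.2, -3.1, 2.8]
grip_width: 0.0006
```

Run:
```python
from h import *
from station import arm
rows([1.28,1.32,1.36,1.4,1.44,1.48,1.52,1.56])
cv2.imwrite("pics/scene3.png",arm.capture("scene")["color"])
crop("pics/scene3.png","pics/s6.png",210,90,310,220,4.5)
```

```text
t 4.9 tcp [ 0.5601 -0.1389  0.1084] yaw 2.0201 tilt [ 0.0066 -0.0032] F [ 4.17 -3.13  2.78] w 0.0006 q [-0.3   0.03  1.5  -0.    1.61 -0.75]
1.28 [0.007, -0.001, 0.003, 0.009, 0.011, 0.081]
1.32 [0.012, -0.002, 0.003, 0.01, 0.011, 0.161]
1.36 [0.018, -0.002, 0.003, 0.01, 0.011, 0.241]
1.4 [0.024, -0.002, 0.003, 0.01, 0.011, 0.321]
1.44 [0.029, -0.003, 0.003, 0.01, 0.011, 0.401]
1.48 [0.035, -0.003, 0.002, 0.01, 0.01, 0.481]
1.52 [0.04, -0.002, 0.002, 0.011, 0.01, 0.561]
1.56 [0.046, -0.002, 0.002, 0.011, 0.01, 0.641]
```

View pics/s6.png

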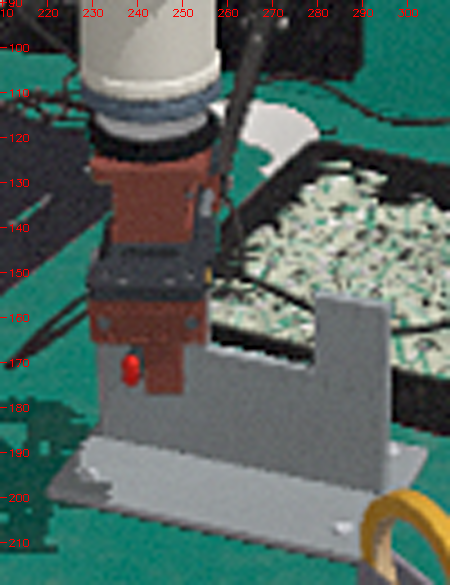

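The hook follows, with its red tip now at scene (238,171). Going on, slower.

Request:
{"name": "jog_arm", "arguments": {
  "increments": [
    [0.007,-0.001,0,0,0,0.08,1],
    [0.012,-0.002,0,0,0,0.16,1],
    [0.018,-0.002,0,0,0,0.24,1],
    [0.023,-0.002,0,0,0,0.32,1],
    [0.026,-0.002,0,0,0,0.36,1]
  ]
}}

```text
time_s: 5.45
tcp_pos: [0.5528, -0.1276, 0.1075]
eef_rot: [0.604, 0.797, 0.0, 0.002]
ft_force: [0.6, -2.6, 3.7]
grip_width: 0.0004
```

Run:
```python
from h import *
rows([1.4,1.44,1.46,1.48,1.50,1.52,1.54,1.56,1.6])
```

```text
t 5.45 tcp [ 0.5528 -0.1276  0.1075] yaw 1.8438 tilt [ 0.0036 -0.0026] F [ 0.6  -2.61  3.72] w 0.0004 q [-0.29  0.01  1.52 -0.    1.61 -0.56]
1.4 [-0.003, 0.001, 0.001, 0.006, 0.007, -0.032]
1.44 [0.002, 0.0, 0.001, 0.006, 0.007, 0.048]
1.46 [0.005, -0.0, 0.001, 0.006, 0.007, 0.088]
1.48 [0.008, -0.001, 0.001, 0.006, 0.007, 0.128]
1.5 [0.011, -0.001, 0.001, 0.006, 0.007, 0.168]
1.52 [0.014, -0.002, 0.001, 0.006, 0.007, 0.208]
1.54 [0.016, -0.002, 0.001, 0.006, 0.007, 0.248]
1.56 [0.019, -0.002, 0.001, 0.006, 0.007, 0.288]
1.6 [0.025, -0.002, 0.001, 0.006, 0.006, 0.368]
```

Request:
{"name": "jog_arm", "arguments": {
  "increments": [
    [0.003,0,0,0,0,0.05,1],
    [0.005,0,0,0,0,0.09,1],
    [0.008,0,0,0,0,0.13,1]
  ]
}}

```text
time_s: 5.75
tcp_pos: [0.551, -0.1228, 0.1055]
eef_rot: [0.63, 0.777, -0.0, 0.0]
ft_force: [-0.2, -4.9, 3.2]
grip_width: 0.0009
```

Request:
{"name": "jog_arm", "arguments": {
  "increments": [
    [0.002,0,0,0,0,0.04,1],
    [0.004,0,0,0,0,0.06,1],
    [0.006,0,0,0,0,0.08,1]
  ]
}}

```text
time_s: 6.05
tcp_pos: [0.5504, -0.1213, 0.1053]
eef_rot: [0.646, 0.764, -0.001, 0.001]
ft_force: [0.2, -11.9, 2.0]
grip_width: 0.0004
```

Run:
```python
from h import *
rows([1.49,1.53,1.57,1.6])
```

```text
t 6.05 tcp [ 0.5504 -0.1213  0.1053] yaw 1.7378 tilt [ 0.0001 -0.0034] F [  0.24 -11.95   1.99] w 0.0004 q [-0.28  0.    1.53 -0.    1.61 -0.44]
1.49 [-0.004, 0.0, -0.004, -0.001, 0.007, -0.064]
1.53 [0.001, -0.001, -0.004, -0.001, 0.007, 0.016]
1.57 [0.007, -0.002, -0.004, -0.001, 0.007, 0.096]
1.6 [0.011, -0.002, -0.004, -0.001, 0.007, 0.156]
```

Request:
{"name": "jog_arm", "arguments": {
  "increments": [
    [0,0,0,0,0,0,1]
  ]
}}

```text
time_s: 6.15
tcp_pos: [0.5504, -0.1213, 0.1052]
eef_rot: [0.646, 0.764, -0.001, 0.001]
ft_force: [-0.2, -9.8, 2.1]
grip_width: 0.0003
```

Request:
{"name": "jog_arm", "arguments": {
  "increments": [
    [0.001,0,0,0,0,0,1]
  ]
}}

```text
time_s: 6.25
tcp_pos: [0.5504, -0.1213, 0.1053]
eef_rot: [0.646, 0.764, -0.001, 0.001]
ft_force: [0.8, -11.9, 1.9]
grip_width: 0.0006
```

Request:
{"name": "jog_arm", "arguments": {
  "increments": [
    [0.001,0,0,0,0,0,1],
    [0.001,0,0,0,0,0,1]
  ]
}}

```text
time_s: 6.45
tcp_pos: [0.5504, -0.1213, 0.1053]
eef_rot: [0.646, 0.763, -0.002, 0.002]
ft_force: [1.6, -13.4, 2.4]
grip_width: 0.0004
```

Request:
{"name": "jog_arm", "arguments": {
  "increments": [
    [0.001,0,0,0,0,0,1],
    [0.001,0,0,0,0,0,1]
  ]
}}

```text
time_s: 6.65
tcp_pos: [0.5504, -0.1212, 0.1053]
eef_rot: [0.646, 0.763, -0.002, 0.002]
ft_force: [1.4, -14.0, 2.0]
grip_width: 0.0006
```

Request:
{"name": "jog_arm", "arguments": {
  "increments": [
    [0.0005,0,0,0,0,0,1],
    [0.0005,0,0,0,0,0,1],
    [0.0005,0,0,0,0,0,1],
    [0.0005,0,0,0,0,0,1],
    [0.0005,0,0,0,0,0,1]
  ]
}}

```text
time_s: 7.15
tcp_pos: [0.5503, -0.1213, 0.1053]
eef_rot: [0.646, 0.763, -0.002, 0.002]
ft_force: [1.1, -15.6, 1.5]
grip_width: 0.0005
```

Request:
{"name": "jog_arm", "arguments": {
  "increments": [
    [0,0,0,0,0,0,1],
    [0,0,0,0,0,0,1],
    [0,0,0,0,0,0,1],
    [0,0,0,0,0,0,1],
    [0,0,0,0,0,0,1]
  ]
}}

```text
time_s: 7.65
tcp_pos: [0.5504, -0.1212, 0.1053]
eef_rot: [0.646, 0.763, -0.002, 0.002]
ft_force: [2.3, -14.6, 1.2]
grip_width: 0.0008
```

Request:
{"name": "jog_arm", "arguments": {
  "increments": [
    [-0.01,0,0,0,0,0,1],
    [-0.03,0,0,0,0,0,1],
    [-0.05,0,0,0,0,0,1],
    [-0.06,0,0,0,0,0,1],
    [-0.06,0,0,0,0,0,1]
  ]
}}

```text
time_s: 8.15
tcp_pos: [0.5551, -0.1479, 0.1047]
eef_rot: [0.645, 0.764, -0.0, -0.001]
ft_force: [0.3, 0.5, 0.5]
grip_width: 0.0006
```

Run:
```python
from h import *
o=st()
c=np.array([.5201,-.3281]); 
print(inc(o,[o["tcp_pos"][0],o["tcp_pos"][1],.2],1.085), inc(o,[*c,.2],1.085))
```

```text
t 8.15 tcp [ 0.5551 -0.1479  0.1047] yaw 1.739 tilt [-0.0008  0.0006] F [0.33 0.45 0.45] w 0.0006 q [-0.32  0.03  1.5   0.    1.61 -0.49]
[0.0001, -0.0001, -0.1905, -0.0018, -0.001, 1.3081] [-0.3434, -0.1295, -0.1907, -0.0018, -0.001, 1.3081]
```

Leaned about 1 s at 14 to 15.6 N against the hard stop. Going up and over to the roll, opening the gripper on the way.

Request:
{"name": "jog_arm", "arguments": {
  "increments": [
    [0,0,-0.1,0,0,0,1],
    [0,0,-0.19,0,0,0,1],
    [-0.15,-0.06,-0.19,0,0,0.5,-0.2],
    [-0.3434,-0.13,-0.19,0,0,1,-0.2],
    [-0.3434,-0.13,-0.19,0,0,1,-0.2]
  ]
}}

```text
time_s: 8.65
tcp_pos: [0.5262, -0.2955, 0.2009]
eef_rot: [0.8, 0.599, 0.0, 0.0]
ft_force: [0.9, -0.0, -0.1]
grip_width: 0.0212
```

Run:
```python
from h import *
from station import arm
o=st()
c=np.array([.5201,-.3281]); 
print(inc(o,[*c,.17],1.085))
for n in("scene","top"):
    cv2.imwrite(f"pics/{n}4.png",arm.capture(n)["color"])
crop("pics/scene4.png","pics/s7.png",210,135,310,215,7.5)
crop("pics/top4.png","pics/t7.png",196,140,286,202,8)
```

```text
t 8.65 tcp [ 0.5262 -0.2955  0.2009] yaw 1.2854 tilt [ 0.0012 -0.0002] F [ 0.93 -0.01 -0.11] w 0.0212 q [-0.57  0.1   1.26  0.    1.78 -0.28]
[-0.0661, 0.0067, 0.0619, 0.0024, -0.0006, 0.4009]
```

View pics/s7.png

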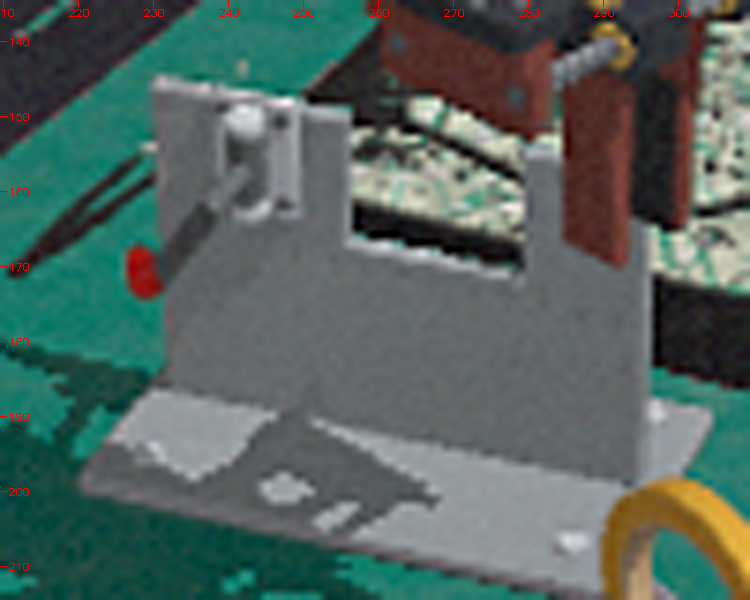

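View pics/t7.png

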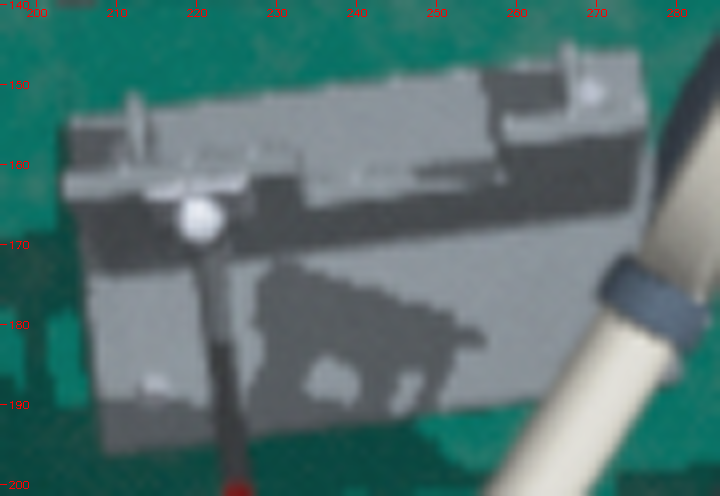

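```bash
cat > hk.py <<'E'
from h import *
from scipy.optimize import least_squares
C=pickle.load(open("cams.pkl","rb")); S,T=C["scene"],C["top"]
# red blob centroids
for n in("scene","top"):
    im=cv2.imread(f"pics/{n}4.png").astype(int); b,g,r=im[...,0],im[...,1],im[...,2]
    m=(r>120)&(g<70)&(b<70); 
    x0,y0,x1,y1=(220,160,240,180) if n=="scene" else (215,190,235,206)
    ys,xs=np.nonzero(m[y0:y1,x0:x1]); print(n,len(xs),xs.mean()+x0,ys.mean()+y0,xs.min()+x0,xs.max()+x0,ys.min()+y0,ys.max()+y0)
    if n=="scene":us=np.array([xs.mean()+x0,ys.mean()+y0])
    else: ut=np.array([xs.mean()+x0,ys.mean()+y0])
f=lambda p:np.r_[proj(S,p)[0]-us,proj(T,p)[0]-ut]
r=least_squares(f,[.52,-.1,.14]); print("tip",r.x,r.fun)
d=r.x[:2]-HINGE[:2]; print("len",np.hypot(*d),"dir-pi",np.arctan2(-d[1],-d[0]))
for dd in(.1,.118,.14,.16,.18):
    P=HINGE-[.096*np.cos(dd),.096*np.sin(dd),-.01]; print(dd,np.round(proj(S,P)[0]-us,1),np.round(proj(T,P)[0]-ut,1))
E
python3 hk.py
```

```text
scene 20 228.35 170.6 227 230 168 173
top 2 225.0 202.5 225 225 202 203
tip [ 0.51851442 -0.10765397  0.14113647] [ 0.10083609 -0.00733108 -0.08427066  0.05653575]
len 0.09700137788734903 dir-pi 0.12978455943118664
0.1 [-0.7 -0. ] [-1.2 -0.1]
0.118 [-0.1  0.1] [-0.5 -0.2]
0.14 [0.6 0.2] [ 0.3 -0.3]
0.16 [1.3 0.4] [ 1.  -0.4]
0.18 [1.9 0.5] [ 1.7 -0.5]
```

Tip triangulates to 97 mm from the hinge at z 0.141, as it must. The hook points along yaw 0.13 to 0.14 outward. Now over the roll.

Request:
{"name": "jog_arm", "arguments": {
  "increments": [
    [-0.066,0.0067,0.06,0,0,0.4,-0.2],
    [-0.066,0.0067,0.06,0,0,0.4,-0.2],
    [-0.066,0.0067,0.06,0,0,0.4,-0.2],
    [-0.066,0.0067,0.06,0,0,0.4,-0.2]
  ]
}}

```text
time_s: 9.15
tcp_pos: [0.5208, -0.3264, 0.1707]
eef_rot: [0.854, 0.52, 0.0, 0.0]
ft_force: [0.7, -0.4, 0.2]
grip_width: 0.0526
```

Run:
```python
from h import *
from station import arm
o=st()
c=np.array([.5201,-.3281]); 
print(inc(o,[*c,.1005],1.085))
for n in("scene","top"):
    cv2.imwrite(f"pics/{n}5.png",arm.capture(n)["color"])
crop("pics/scene5.png","pics/s8.png",265,160,345,255,6)
crop("pics/top5.png","pics/t8.png",275,160,345,230,8)
```

```text
t 9.15 tcp [ 0.5208 -0.3264  0.1707] yaw 1.0929 tilt [0.0006 0.0003] F [ 0.74 -0.38  0.23] w 0.0526 q [-0.62  0.13  1.29  0.    1.73 -0.14]
[-0.0037, 0.0003, 0.1404, 0.0009, -0.0011, 0.0157]
```

View pics/s8.png

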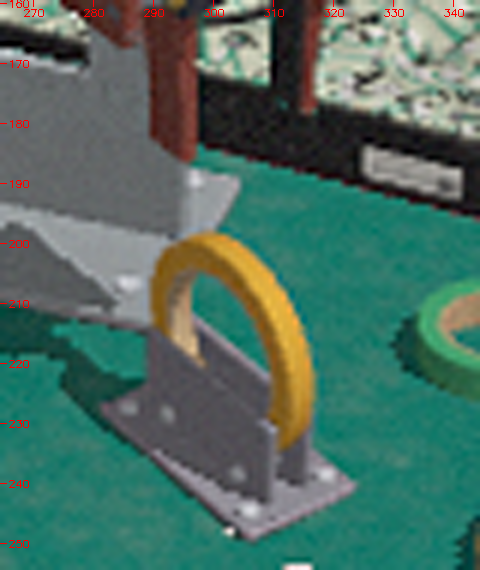

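View pics/t8.png

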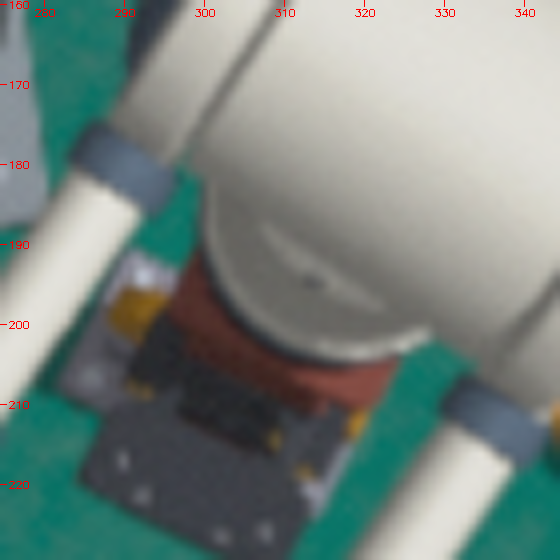

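The gripper is aligned with the roll, whose top is at scene (300,199). Descending.

Request:
{"name": "jog_arm", "arguments": {
  "increments": [
    [-0.0037,0,0.05,0,0,0.016,-0.2],
    [-0.0037,0,0.09,0,0,0.016,-0.2],
    [-0.0037,0,0.12,0,0,0.016,-0.2],
    [-0.0037,0,0.135,0,0,0.016,-0.2],
    [-0.0037,0,0.14,0,0,0.016,-0.2]
  ]
}}

```text
time_s: 9.75
tcp_pos: [0.5194, -0.3284, 0.0997]
eef_rot: [0.857, 0.515, -0.0, -0.0]
ft_force: [-0.5, -0.1, 0.3]
grip_width: 0.0525
```

Request:
{"name": "jog_arm", "arguments": {
  "increments": [
    [0,0,0,0,0,0,-0.2],
    [0,0,0,0,0,0,-0.2]
  ]
}}

```text
time_s: 9.95
tcp_pos: [0.5199, -0.3292, 0.1015]
eef_rot: [0.857, 0.515, 0.0, 0.001]
ft_force: [0.8, 0.1, 0.2]
grip_width: 0.0522
```

Run:
```python
from h import *
from station import arm
o=st()
c=np.array([.5201,-.3281]); 
print(inc(o,[*c,.1005],1.085))
cv2.imwrite("pics/scene6.png",arm.capture("scene")["color"])
crop("pics/scene6.png","pics/s9.png",265,160,345,255,6)
```

```text
t 9.95 tcp [ 0.5199 -0.3292  0.1015] yaw 1.082 tilt [ 0.0015 -0.0011] F [0.78 0.09 0.21] w 0.0522 q [-0.62  0.14  1.39 -0.    1.61 -0.13]
[0.0021, -0.0006, 0.0019, 0.0036, 0.0005, -0.006]
```

View pics/s9.png

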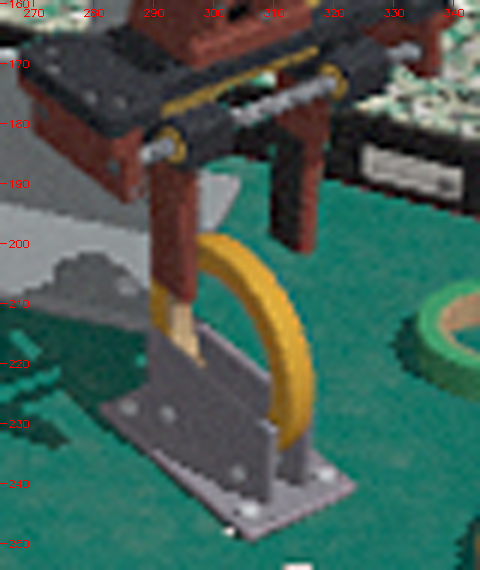

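Request:
{"name": "jog_arm", "arguments": {
  "increments": [
    [0.001,0,0.001,0,0,0,0.6],
    [0.001,0,0.001,0,0,0,1],
    [0.001,0,0.001,0,0,0,1],
    [0.001,0,0.001,0,0,0,1],
    [0.001,0,0.001,0,0,0,1]
  ]
}}

```text
time_s: 10.5
tcp_pos: [0.5196, -0.3285, 0.0997]
eef_rot: [0.857, 0.515, 0.0, -0.0]
ft_force: [-0.6, 0.4, -1.1]
grip_width: 0.0158
```

Request:
{"name": "jog_arm", "arguments": {
  "increments": [
    [0,0,0,0,0,0,1],
    [0,0,0,0,0,0,1],
    [0,0,0,0,0,0,1],
    [0,0,0,0,0,0,1]
  ]
}}

```text
time_s: 10.9
tcp_pos: [0.5197, -0.3284, 0.0997]
eef_rot: [0.857, 0.515, 0.0, 0.0]
ft_force: [0.0, -0.2, 0.9]
grip_width: 0.0119
```

Run:
```python
from h import *
from station import arm
o=st()
cv2.imwrite("pics/scene7.png",arm.capture("scene")["color"])
crop("pics/scene7.png","pics/s10.png",265,160,345,255,6)
```

```text
t 10.9 tcp [ 0.5197 -0.3284  0.0997] yaw 1.0818 tilt [ 0. -0.] F [ 0.03 -0.22  0.85] w 0.0119 q [-0.62  0.14  1.39  0.    1.61 -0.13]
```

View pics/s10.png

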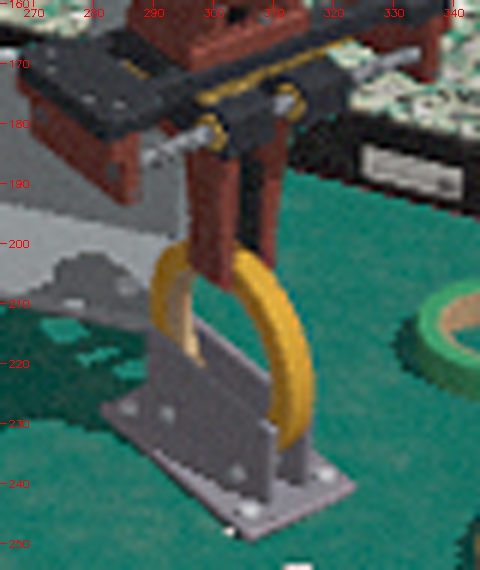

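Gripped at 11.9 mm. Lifting to z 0.165.

Request:
{"name": "jog_arm", "arguments": {
  "increments": [
    [0,0,-0.03,0,0,0,1],
    [0,0,-0.07,0,0,0,1],
    [0,0,-0.11,0,0,0,1],
    [0,0,-0.13,0,0,0,1],
    [0,0,-0.13,0,0,0,1]
  ]
}}

```text
time_s: 11.45
tcp_pos: [0.5204, -0.329, 0.1676]
eef_rot: [0.857, 0.515, 0.001, 0.002]
ft_force: [-0.0, 0.3, -1.4]
grip_width: 0.0114
```

```bash
cat >> h.py <<'E'
DB=.14
def bar(s,z): return [HINGE[0]-s*np.cos(DB),HINGE[1]-s*np.sin(DB),z]
E
python3 - <<'E'
from h import *
from station import arm
o=st()
print(bar(.17,.165),inc(o,bar(.17,.165),np.pi/2+DB))
cv2.imwrite("pics/scene8.png",arm.capture("scene")["color"])
crop("pics/scene8.png","pics/s11.png",255,140,345,255,5)
E
```

```text
t 11.45 tcp [ 0.5204 -0.329   0.1676] yaw 1.0818 tilt [ 0.0035 -0.0025] F [-0.    0.29 -1.42] w 0.0114 q [-0.62  0.13  1.29  0.    1.72 -0.13]
[np.float64(0.44636328064385167), np.float64(-0.1188223294895202), 0.165] [0.3015, -0.3282, 0.0036, 0.0078, 0.0037, -1.2579]
```

View pics/s11.png

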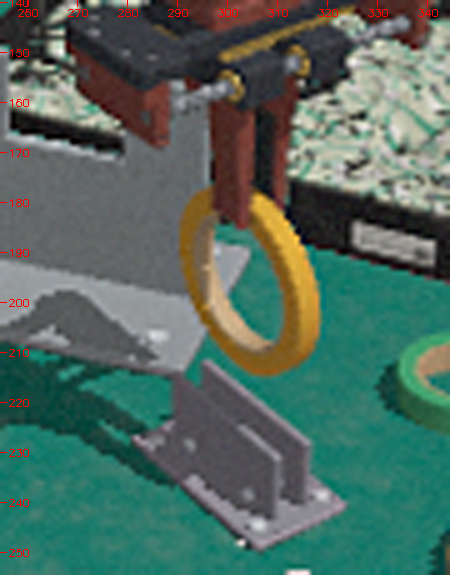

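Request:
{"name": "jog_arm", "arguments": {
  "increments": [
    [0.06,-0.065,0.003,0,0,-0.25,1],
    [0.12,-0.13,0.003,0,0,-0.5,1],
    [0.18,-0.195,0.003,0,0,-0.76,1],
    [0.24,-0.26,0.003,0,0,-1,1],
    [0.3,-0.328,0.003,0,0,-1.258,1]
  ]
}}

```text
out of range; nothing moved
```

Request:
{"name": "jog_arm", "arguments": {
  "increments": [
    [0,0,0,0,0,0,1],
    [0,0,0,0,0,0,1]
  ]
}}

```text
time_s: 11.7
tcp_pos: [0.5192, -0.3281, 0.1632]
eef_rot: [0.857, 0.515, -0.0, -0.001]
ft_force: [-0.0, 1.1, -0.4]
grip_width: 0.0117
```

Run:
```python
from h import *
from station import arm
o=st()
for s in(.17,.13,.09,.055,.05):print(s,inc(o,bar(s,.165),np.pi/2+DB))
for n in("scene","top"): cv2.imwrite(f"pics/{n}9.png",arm.capture(n)["color"])
crop("pics/scene9.png","pics/s12.png",180,120,310,240,5)
crop("pics/top9.png","pics/t12.png",180,150,290,250,6)
```

```text
t 11.7 tcp [ 0.5192 -0.3281  0.1632] yaw 1.0818 tilt [-0.002   0.0014] F [-0.02  1.14 -0.42] w 0.0117 q [-0.62  0.13  1.3  -0.    1.72 -0.13]
0.17 [0.3012, -0.3252, -0.0027, -0.0044, -0.002, -1.258]
0.13 [0.3482, -0.2606, -0.0029, -0.0044, -0.002, -1.258]
0.09 [0.3953, -0.1959, -0.003, -0.0044, -0.002, -1.258]
0.055 [0.4365, -0.1393, -0.0031, -0.0044, -0.002, -1.258]
0.05 [0.4424, -0.1312, -0.0032, -0.0044, -0.002, -1.258]
```

View pics/s12.png

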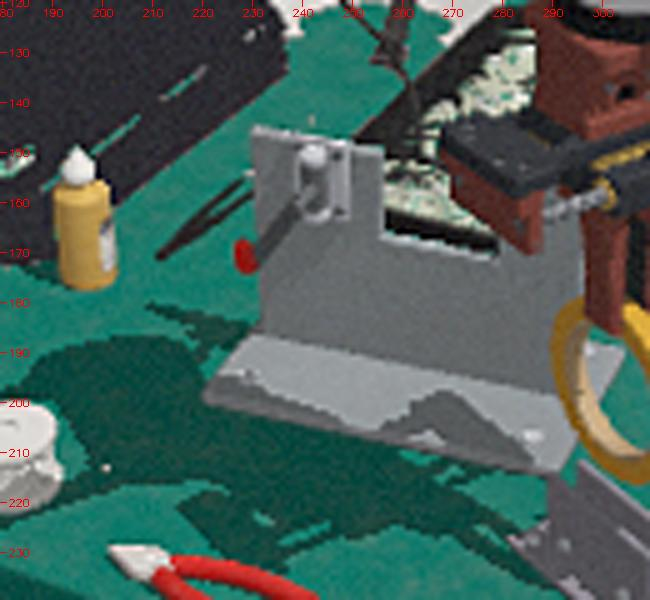

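View pics/t12.png

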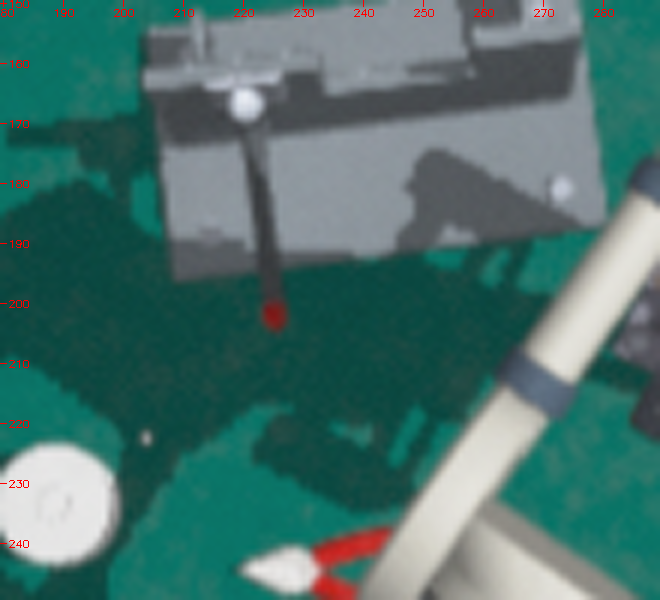

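The call was refused because the turn exceeded 1. I'll repeat it within range.

Request:
{"name": "jog_arm", "arguments": {
  "increments": [
    [0.06,-0.065,0,0,0,-0.25,1],
    [0.12,-0.13,0,0,0,-0.5,1],
    [0.18,-0.195,0,0,0,-0.75,1],
    [0.24,-0.26,0,0,0,-1,1],
    [0.3,-0.325,0,0,0,-1,1]
  ]
}}

```text
time_s: 12.3
tcp_pos: [0.4456, -0.1182, 0.1642]
eef_rot: [0.702, 0.712, -0.0, -0.0]
ft_force: [0.6, 0.2, -0.1]
grip_width: 0.0119
```

Request:
{"name": "jog_arm", "arguments": {
  "increments": [
    [0,0,0,0,0,-0.25,1],
    [0,0,0,0,0,-0.25,1],
    [0,0,0,0,0,-0.25,1]
  ]
}}

```text
time_s: 12.6
tcp_pos: [0.4467, -0.1199, 0.1645]
eef_rot: [0.659, 0.753, -0.0, 0.0]
ft_force: [0.3, -0.2, -0.4]
grip_width: 0.0114
```

Run:
```python
from h import *
from station import arm
o=st()
for s in(.17,.13,.09,.055,.05):print(s,inc(o,bar(s,.165),np.pi/2+DB))
for n in("scene","top"): cv2.imwrite(f"pics/{n}10.png",arm.capture(n)["color"])
crop("pics/scene10.png","pics/s12.png",180,120,310,240,5)
```

```text
t 12.6 tcp [ 0.4467 -0.1199  0.1645] yaw 1.7039 tilt [-0.0001 -0.0002] F [ 0.28 -0.24 -0.41] w 0.0114 q [-0.34 -0.29  1.69 -0.    1.74 -0.47]
0.17 [0.0022, -0.0003, -0.0009, -0.0003, 0.0003, -0.0138]
0.13 [0.0028, 0.0797, -0.0009, -0.0003, 0.0003, -0.0138]
0.09 [0.0033, 0.1597, -0.0009, -0.0003, 0.0003, -0.0138]
0.055 [0.0038, 0.2297, -0.001, -0.0003, 0.0003, -0.0138]
0.05 [0.0039, 0.2397, -0.001, -0.0003, 0.0003, -0.0138]
```

View pics/s12.png

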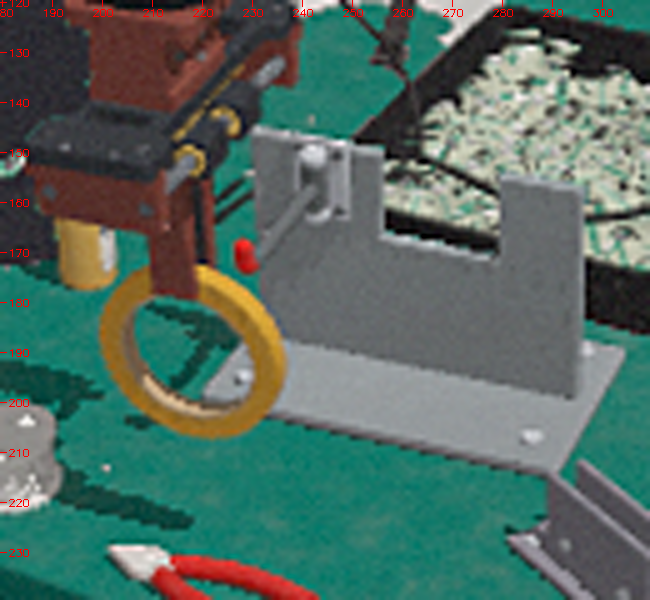

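The roll hangs from the fingers in front of the hook, with the red tip at scene (229,170). Threading it along the bar with the tip well inside the bore.

Request:
{"name": "jog_arm", "arguments": {
  "increments": [
    [0.004,0.03,0,0,0,-0.014,1],
    [0.004,0.06,0,0,0,-0.014,1],
    [0.004,0.09,0,0,0,-0.014,1],
    [0.004,0.12,0,0,0,-0.014,1],
    [0.004,0.15,0,0,0,-0.014,1]
  ]
}}

```text
time_s: 13.2
tcp_pos: [0.5214, -0.1084, 0.1642]
eef_rot: [0.656, 0.755, -0.0, -0.0]
ft_force: [0.1, -0.4, -0.7]
grip_width: 0.0118
```

Run:
```python
from h import *
from station import arm
o=st()
for s in(.09,.055,.05):print(s,inc(o,bar(s,.165),np.pi/2+DB))
for n in("scene","top"): cv2.imwrite(f"pics/{n}11.png",arm.capture(n)["color"])
crop("pics/scene11.png","pics/s13.png",180,120,310,240,5)
```

```text
t 13.2 tcp [ 0.5214 -0.1084  0.1642] yaw 1.7107 tilt [-0.0009  0.0002] F [ 0.07 -0.44 -0.66] w 0.0118 q [-0.27 -0.09  1.52 -0.    1.72 -0.41]
0.09 [0.0002, 0.0084, -0.0016, -0.0016, -0.0006, -0.0002]
0.055 [0.0003, 0.0784, -0.0017, -0.0016, -0.0006, -0.0002]
0.05 [0.0003, 0.0884, -0.0017, -0.0016, -0.0006, -0.0002]
```

View pics/s13.png

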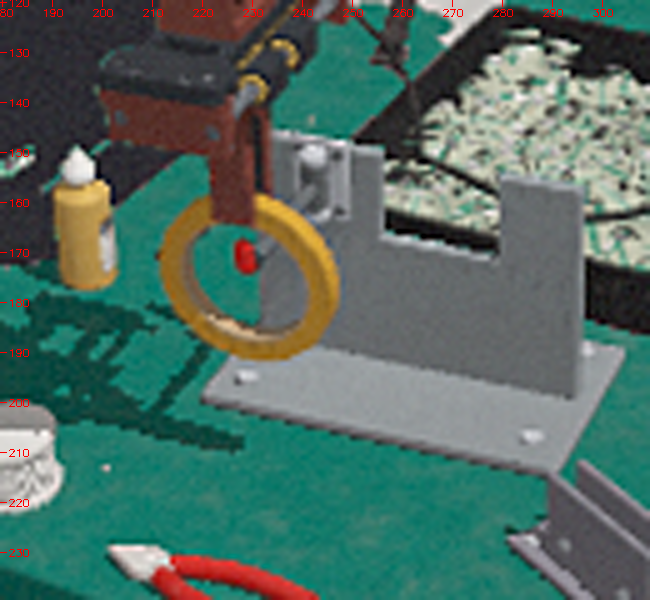

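The tip is inside the bore, below the fingers. On to the seat, then down to about 4 mm above contact.

Request:
{"name": "jog_arm", "arguments": {
  "increments": [
    [0,0.028,0,0,0,0,1],
    [0,0.056,0,0,0,0,1],
    [0,0.084,0,0,0,0,1],
    [0,0.084,0,0,0,0,1],
    [0,0.084,0.01,0,0,0,1]
  ]
}}

```text
time_s: 13.8
tcp_pos: [0.562, -0.1021, 0.16]
eef_rot: [0.655, 0.755, -0.0, 0.0]
ft_force: [0.6, 0.2, -0.4]
grip_width: 0.0113
```

Run:
```python
from h import *
o=st()
for z in(.15,.141,.137):print(z,inc(o,bar(.051,z),np.pi/2+DB))
```

```text
t 13.8 tcp [ 0.562  -0.1021  0.16  ] yaw 1.7127 tilt [ 0.0002 -0.0003] F [ 0.59  0.22 -0.37] w 0.0113 q [-0.24  0.01  1.43 -0.    1.71 -0.38]
0.15 [-0.0008, 0.0042, 0.02, 0.0003, 0.0006, 0.0039]
0.141 [-0.0008, 0.0042, 0.038, 0.0003, 0.0006, 0.0039]
0.137 [-0.0008, 0.0042, 0.046, 0.0003, 0.0006, 0.0039]
```

Request:
{"name": "jog_arm", "arguments": {
  "increments": [
    [0,0.002,0.01,0,0,0,1],
    [0,0.002,0.02,0,0,0,1],
    [0,0.002,0.028,0,0,0,1],
    [0,0.002,0.034,0,0,0,1],
    [0,0.002,0.036,0,0,0,1]
  ]
}}

```text
time_s: 14.3
tcp_pos: [0.563, -0.1014, 0.1412]
eef_rot: [0.655, 0.756, -0.0, -0.0]
ft_force: [-0.6, -0.0, -0.6]
grip_width: 0.0116
```

Request:
{"name": "jog_arm", "arguments": {
  "increments": [
    [0,0,0,0,0,0,1],
    [0,0,0,0,0,0,1]
  ]
}}

```text
time_s: 14.5
tcp_pos: [0.5633, -0.1014, 0.142]
eef_rot: [0.655, 0.756, 0.0, 0.0]
ft_force: [0.3, -0.2, -0.4]
grip_width: 0.0118
```

Run:
```python
from h import *
from station import arm
o=st()
for z in(.141,.137):print(z,inc(o,bar(.051,z),np.pi/2+DB))
cv2.imwrite("pics/scene12.png",arm.capture("scene")["color"])
crop("pics/scene12.png","pics/s14.png",190,120,300,220,6)
```

```text
t 14.5 tcp [ 0.5633 -0.1014  0.142 ] yaw 1.7139 tilt [ 0.0004 -0.0001] F [ 0.28 -0.21 -0.35] w 0.0118 q [-0.24  0.02  1.45 -0.    1.67 -0.38]
0.141 [-0.0018, 0.0015, 0.0019, 0.0007, 0.0003, 0.0061]
0.137 [-0.0018, 0.0014, 0.0099, 0.0007, 0.0003, 0.0061]
```

View pics/s14.png

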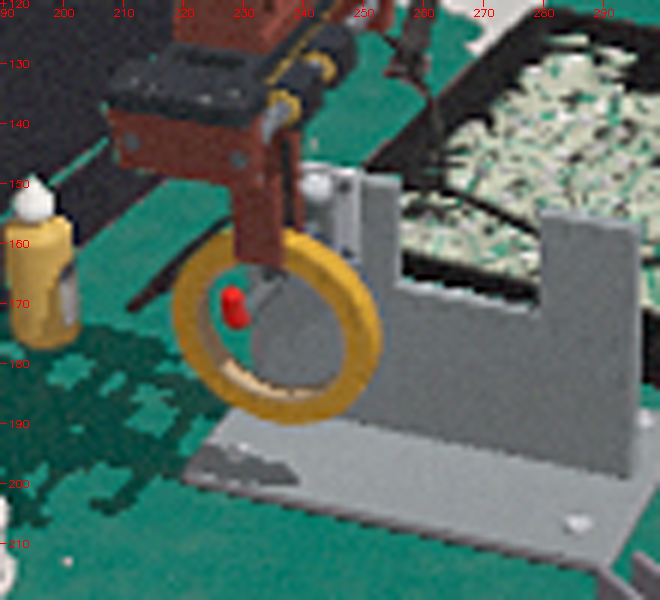

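Now lowering in small steps, watching Fz (baseline about -0.4 ±0.8).

Request:
{"name": "jog_arm", "arguments": {
  "increments": [
    [0,0,0.002,0,0,0,1],
    [0,0,0.004,0,0,0,1],
    [0,0,0.006,0,0,0,1],
    [0,0,0.006,0,0,0,1]
  ]
}}

```text
time_s: 14.95
tcp_pos: [0.5632, -0.1014, 0.1384]
eef_rot: [0.655, 0.756, -0.0, -0.0]
ft_force: [-1.2, -0.4, -0.6]
grip_width: 0.0115
```

Request:
{"name": "jog_arm", "arguments": {
  "increments": [
    [0,0,0.001,0,0,0,1],
    [0,0,0.002,0,0,0,1],
    [0,0,0.002,0,0,0,1]
  ]
}}

```text
time_s: 15.25
tcp_pos: [0.5633, -0.1014, 0.1379]
eef_rot: [0.655, 0.756, 0.0, 0.0]
ft_force: [-0.3, -0.2, -0.6]
grip_width: 0.0118
```

Request:
{"name": "jog_arm", "arguments": {
  "increments": [
    [0,0,0.001,0,0,0,1],
    [0,0,0.002,0,0,0,1],
    [0,0,0.002,0,0,0,1]
  ]
}}

```text
time_s: 15.55
tcp_pos: [0.5634, -0.1015, 0.1375]
eef_rot: [0.655, 0.756, 0.0, 0.0]
ft_force: [-1.3, 0.3, 4.8]
grip_width: 0.0114
```

Contact felt: 4.8 N at z 0.1375, against 0.1367 expected. Easing off half a millimetre, then opening only to about 30 mm to stay clear of the tip.

Request:
{"name": "jog_arm", "arguments": {
  "increments": [
    [0,0,-0.0015,0,0,0,1],
    [0,0,-0.0015,0,0,0,1]
  ]
}}

```text
time_s: 15.75
tcp_pos: [0.5634, -0.1015, 0.1376]
eef_rot: [0.655, 0.756, 0.0, 0.0]
ft_force: [-0.7, 0.0, 3.8]
grip_width: 0.0119
```

Request:
{"name": "jog_arm", "arguments": {
  "increments": [
    [0,0,0,0,0,0,0.6],
    [0,0,0,0,0,0,0.3],
    [0,0,0,0,0,0,0.3],
    [0,0,0,0,0,0,0.3],
    [0,0,0,0,0,0,0.3]
  ]
}}

```text
time_s: 16.25
tcp_pos: [0.5632, -0.1014, 0.1372]
eef_rot: [0.655, 0.756, -0.0, -0.0]
ft_force: [-0.1, 0.2, -0.1]
grip_width: 0.0307
```

Run:
```python
from h import *
from station import arm
o=st()
cv2.imwrite("pics/scene13.png",arm.capture("scene")["color"])
crop("pics/scene13.png","pics/s15.png",190,120,300,220,6)
```

```text
t 16.25 tcp [ 0.5632 -0.1014  0.1372] yaw 1.7138 tilt [-0.0003  0.0001] F [-0.09  0.16 -0.15] w 0.0307 q [-0.24  0.02  1.46 -0.    1.67 -0.38]
```

View pics/s15.png

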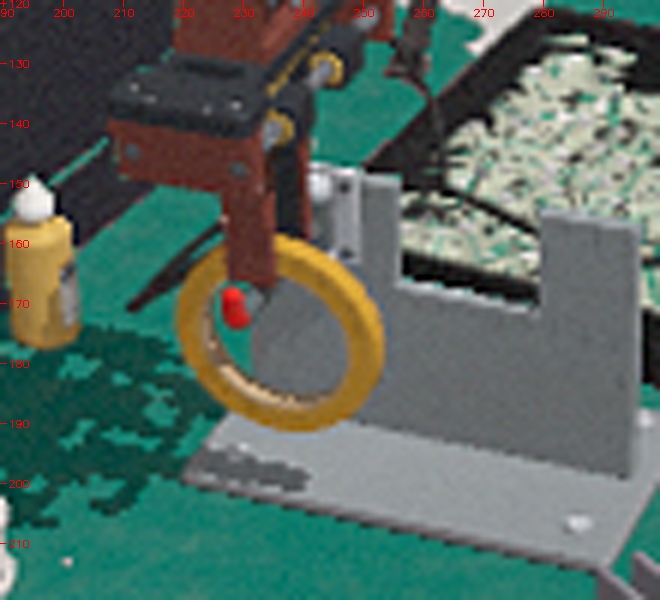

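The roll hangs and the fingers are off it. Straight up.

Request:
{"name": "jog_arm", "arguments": {
  "increments": [
    [0,0,-0.01,0,0,0,0.3],
    [0,0,-0.03,0,0,0,0.3],
    [0,0,-0.06,0,0,0,0.3],
    [0,0,-0.12,0,0,0,0.3],
    [0,0,-0.18,0,0,0,0.3]
  ]
}}

```text
time_s: 16.8
tcp_pos: [0.5631, -0.1014, 0.2296]
eef_rot: [0.655, 0.756, 0.0, 0.0]
ft_force: [1.9, -0.9, 0.1]
grip_width: 0.0309
```

Request:
{"name": "jog_arm", "arguments": {
  "increments": [
    [-0.1,-0.1,-0.05,0,0,0,0.3],
    [-0.2,-0.2,-0.05,0,0,0,0.3],
    [-0.3,-0.3,-0.05,0,0,0,0.3],
    [-0.3,-0.3,-0.05,0,0,0,0.3],
    [-0.3,-0.3,-0.05,0,0,0,0.3]
  ]
}}

```text
time_s: 17.3
tcp_pos: [0.4339, -0.2743, 0.2548]
eef_rot: [0.656, 0.754, -0.001, 0.002]
ft_force: [0.2, -0.2, 0.1]
grip_width: 0.0308
```

Run:
```python
from h import *
from station import arm
o=st()
for n in("scene","top"):
    cv2.imwrite(f"pics/{n}14.png",arm.capture(n)["color"])
    for t in ("spool","flux","snips"): print(n,t,[(round(d["score"],2),np.round(d["extent"]).astype(int).tolist()) for d in arm.find_in(t,n)][:1])
crop("pics/scene14.png","pics/s16.png",170,130,300,250,5)
crop("pics/top14.png","pics/t16.png",150,140,280,260,5)
```

```text
t 17.3 tcp [ 0.4339 -0.2743  0.2548] yaw 1.7096 tilt [ 0.0016 -0.0028] F [ 0.24 -0.17  0.06] w 0.0308 q [-0.63 -0.14  1.4  -0.    1.88 -0.77]
scene spool [(0.76, [171, 201, 193, 220])]
scene flux [(0.59, [187, 151, 204, 179])]
scene snips [(0.91, [202, 231, 242, 249])]
top spool [(0.53, [178, 223, 199, 246])]
top flux [(0.62, [153, 158, 169, 176])]
top snips [(0.6, [221, 241, 262, 256])]
```

View pics/s16.png

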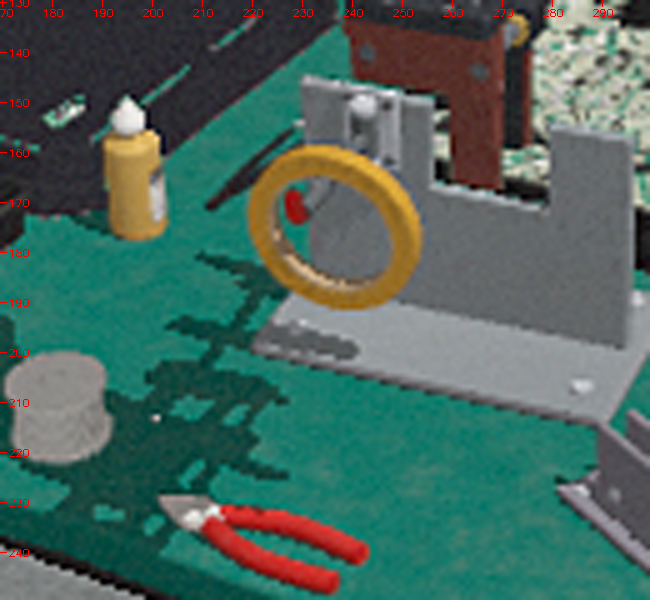

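View pics/t16.png

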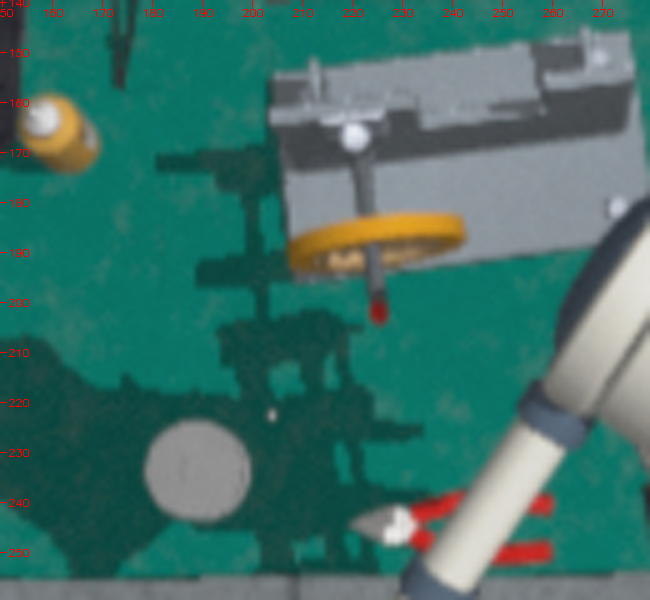

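Both views show the roll hanging mid-bar, with the hook fully out and the bystanders unmoved. I'll let it settle 1 s, check for swing, then hand in.

Request:
{"name": "jog_arm", "arguments": {
  "increments": [
    [0,0,0,0,0,0,0.3],
    [0,0,0,0,0,0,0.3],
    [0,0,0,0,0,0,0.3],
    [0,0,0,0,0,0,0.3],
    [0,0,0,0,0,0,0.3]
  ]
}}

```text
time_s: 18.2
tcp_pos: [0.4361, -0.2712, 0.2524]
eef_rot: [0.655, 0.756, -0.0, -0.0]
ft_force: [-0.1, 0.1, -0.5]
grip_width: 0.0307
```

Request:
{"name": "jog_arm", "arguments": {
  "increments": [
    [0,0,0,0,0,0,0.3],
    [0,0,0,0,0,0,0.3],
    [0,0,0,0,0,0,0.3],
    [0,0,0,0,0,0,0.3],
    [0,0,0,0,0,0,0.3]
  ]
}}

```text
time_s: 18.7
tcp_pos: [0.4362, -0.2713, 0.2525]
eef_rot: [0.655, 0.756, 0.0, 0.0]
ft_force: [-0.4, -0.9, -0.5]
grip_width: 0.0306
```

Run:
```python
from h import *
from station import arm
a=cv2.imread("pics/scene14.png").astype(int)
E=[]
ims=[arm.capture("scene")["color"].astype(int) for _ in range(4)]
def cen(im):
    b,g,r=im[130:200,210:262].transpose(2,0,1); m=(r>150)&(b<90)&(g>90); y,x=np.nonzero(m); return np.round([x.mean()+210,y.mean()+130,m.sum()],2)
for im in [a]+ims: print(cen(im))
st(); print(arm.finish_job())
```

```text
[238.27 169.85 195.  ]
[238.55 169.94 193.  ]
[238.06 169.35 191.  ]
[238.29 170.13 201.  ]
[238.1  169.58 198.  ]
t 18.9 tcp [ 0.4362 -0.2713  0.2524] yaw 1.7138 tilt [0. 0.] F [-0.12 -0.84 -1.26] w 0.0308 q [-0.62 -0.13  1.4   0.    1.88 -0.77]
the job is handed in; nothing more can be done
None
```

The amber roll now hangs on the swung-out hook, and I handed the job in at 18.9 s; no verdict is reported.

- **Hook:** I pushed it open from behind through the notch with shut fingers. I then leaned on its stop for about a second; the wrist readings there were 14.0 to 15.6 N. The highest force I read on the hook was 15.6 N, but I only got a reading at the end of each move.
- **Roll:** I lifted it from its cradle, threaded it over the tip and lowered it until the hook carried it, reading 4.8 N at contact. I eased off and opened the gripper only partway, so the fingers would clear the hook's tip. Then I moved the arm away.

**Last checks:** Both cameras show the roll hanging between the hinge and the red tip, with no swing beyond image noise over five pictures. The hook was still fully out. The spool, bottle and cutters were where they started, within a few pixels of detector noise. The arm was clear of everything.

**Disagreements:** Touch and camera differed by about 0.04 rad on the hook's out direction (0.17 against 0.13). The bore was wide enough that this did not matter. One move was refused for too large a turn, and I repeated it within range.

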